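# Open the ratchet stop of the jar rack and push one more jar into the row

## Task

Make room in the jar rack: press the release pad on top of the sliding stop right down and, keeping it down, push the stop back along its bar, away from the two jars, all the way to the end block, then let the pad go. Then push the short jar that stands alone in front of the rack across the worktop into the gap you opened, until it stands in line with the other jars at the bar. Only press and push with the fingertips: take no jar between the fingers, lift nothing, keep the jars upright and leave the two jars in the row and everything else where they are.

Things in the scene. Friction and masses are not known exactly. Their poses are not given: they have to be found in the camera images.
- rack: Jar rack fixed to the worktop: bar 376 long, 20 deep, z 32 to 48 mm, between end blocks, fixed cheek at the left end. Origin on the worktop under the bar; y along the bar to the cheek, x away from the robot. Jars stand on the worktop on the robot's side, at the bar's front face x = -10 mm. Cheek (inner face y = 165) and sliding stop reach to x = -102 and are 72 and 64 high; right end block begins at y = -174.
- jaw (a joint): Travel of the sliding stop, m: 0 = closest to the row jars, grows as it is pushed back (rack -y), 0.115 = fully back at the end block. A ratchet (10 mm pitch; may give up to 10 mm before it bites) blocks it from going back unless the release pad is held down; it then slides with a drag of about 2 N. Towards the jars it clicks along freely.
- release (a joint): Travel of the release pad, which rides on the sliding stop, m: 0 = up, 0.007 = fully down. A spring pushes it up: 2.5 N at the top, 7 N at the bottom. The ratchet is free when the pad is more than 5.5 mm down and bites again when it is let go.
- release_top (a point): Centre of the top of the release pad (moves with it): a ribbed dark steel plate, 30 (rack x) by 36 (rack y) mm, on top of the sliding stop, 79 mm above the worktop when up. Round it, all but the web is at least 14 mm lower.
- jaw_web (a point): The face to push against: on the sliding stop's upright web (35 wide, 9 thick, up to 98 mm above the worktop), 20 mm from the pad's centre at its -y end. The point is the middle of the face's width, 90 mm above the worktop; the face looks to rack +y. A fingertip on the pad pushes the web towards rack -y.
- bay (a point): Point on the worktop in the middle of the gap that is there when the stop is all the way back: where the short jar's origin should be when it touches the bar. It belongs to the rack. The gap is then about 120 mm wide along the bar, from the right-hand jar of the row to the stop's face.
- short_jar: The jar to push in: short glass jar with a dark lid, standing alone in front of the rack, 70 mm across, 86 mm high, 0.2 to 0.4 kg. Origin at the centre of its underside, z up.
- row_jar_a: Jar already in the row (taller, green lid, 70 mm across, 101 mm high). Origin at the centre of its underside.
- row_jar_b: Jar already in the row (taller, black lid, 65 mm across, 98 mm high). Origin at the centre of its underside.
- spice: Bystander: spice jar, 41 mm across, 105 high. Origin under its centre.
- mandarin: Bystander: mandarin, 58 mm. Origin at its underside.
- lemon: Bystander: lemon, 74x51x53 mm. Origin at its underside.
- mug: Bystander: mug, 92 mm across, 95 high. Origin under its centre.
- salt_shaker: Bystander: salt shaker, 44 mm across, 90 high. Origin under its centre.
Mind the look-alikes: they are no part of the job. Leave any blue or red look-alike of the row_jar_b alone.

How it is judged:
On the way, in this order (a step that is already met when the one before it is completed fails the run):
1. the release pad is pressed down while the stop is still near the jars (value of joint release above 0.006 m and value of joint jaw below 0.06 m), for 0.05 s.
2. the stop has been pushed all the way back (value of joint jaw above 0.109 m), for 0.2 s.
3. the short jar stands in the gap, in line with the row (x of short_jar in the frame of rack between -0.065 and -0.03 m and y of short_jar in the frame of rack between -0.095 and 0.005 m), for 0.2 s.
At the end, for the whole second after the job is handed in: Stop within 8 mm of the end of its travel, pad let go; short jar upright and at rest in the gap, within 20 mm of touching the bar and its centre within about 48 mm of the gap's middle; row jars upright, within 25 mm of where they stood (all of step 3 and value of joint jaw above 0.107 m and value of joint release below 0.0062 m and angle between each of short_jar, row_jar_a, row_jar_b's own z axis and vertical below 0.1 rad and linear speed of short_jar below 0.02 m/s and distance of each of row_jar_a, row_jar_b from where it was at the start of the episode below 0.025 m).
It fails at once if a jar is taken between the fingers ((horizontal distance between the grasp point and row_jar_a below 0.022 m and height (world z) of the grasp point below 0.08 m) or (horizontal distance between the grasp point and row_jar_b below 0.022 m and height (world z) of the grasp point below 0.08 m) or (horizontal distance between the grasp point and short_jar below 0.022 m and height (world z) of the grasp point below 0.08 m)).
It fails at once if a jar is lifted off the worktop (height (world z) of any of row_jar_a, row_jar_b, short_jar above 0.015 m).
It fails at once if a jar is tipped (angle between any of row_jar_a, row_jar_b, short_jar's own z axis and vertical above 0.35 rad).
It fails at once if a bystander is disturbed (distance of any of spice, mandarin, lemon, mug, salt_shaker from where it was at the start of the episode above 0.03 m).
It also fails if it takes over 54 s, if anything falls off the work surface, if the arm or the gripper's body presses on something with over 40 N, if the wrist force passes 120 N, or if a joint passes its speed limit or range.

## Robot

A 6-joint arm with a two-finger parallel gripper is mounted at the origin on a cart in front of the work surface, level with it; the furniture and walls round the work are solid. World frame = base frame: x ahead of the robot, y to its left, z up, the work surface at z = 0. Lengths are in m, angles in rad, forces in N, time in s.
With the tool pointing down it reaches from about 0.35 to 0.975 m from the base axis. Payload 4.9 kg.
Tool frame: the origin (TCP) lies at the very end of the fingers, on their centre line; the grasp point (between the pads) lies 19 mm behind it (manip.tcp_to_grasp is the distance from the TCP to the grasp point, in m); z points along the fingers, y is the direction in which the jaws open and shut (so a half turn about z gives the same grasp; the last joint's range is limited). The gripper opens to 85 mm and grips with 20 to 120 N. Pads are 22 mm wide; open, the fingers measure 114 mm over their backs; the gripper's body (76 mm by 85 mm) begins 54 mm behind the grasp point. The pads swing forward as they close: fully open they stand 13 mm farther back than shut.
Start: joints at [1.134, 0.053, 1.613, -0, 1.476, -0.119], TCP at [0.195, 0.594, 0.231] pointing down, gripper open.
Joint ranges: [-3.01, 3.01], [-1.01, 2.22], [0.06, 2.58], [-1.02, 4.17], [0.09, 2.62], [-3.14, 3.14]. Speed limits (rad/s): [2.57, 2.57, 3.14, 3.14, 3.14, 3.14].

## Interface

Orientations are given as a unit quaternion [w, x, y, z].
In Python, from plant import sensors, cams, job, finder, manip gives the robot as it stands.
- The arm moves only by the shell command python3 -m pendant 'ROWS'. ROWS is JSON, a list of rows, each an object of numbers: "wx", "wy", "wz": the turn, a rotation vector about the tool's x, y, z in degrees; "dx", "dy", "dz": the shift along the tool's x, y, z in m; "hand": the gripper's target within -1 to 1 (fully open at 1, half-way at 0, shut at -1). A call has 1 to 20 rows; each row is the pose to reach, as a shift and turn from the pose commanded when the call began, along the tool's axes at that moment; what a row does not reach only later rows make up. A row lasts 1/12 s, in which the tool goes at most 41.7 mm and 7.16 degrees, less where a joint would pass 70% of its speed; a pose out of reach is approached as far as the arm can. A call with a gripper value outside its range is refused whole. The fingers move at their own pace and stop on an object; the grip force is fixed at half the most. Time passes only in rows, so rows that repeat a pose let the fingers close. It gives the time, the measured TCP pose, the force and the opening at its end, in the units of the state.
- sensors.state(): the state, without advancing time (a new reading comes with each control period).
- cams.grab_frame(name): name is "side" or "top" or "wrist"; returns (picture, depth): 480x640x3 uint8, red, green, blue; 480x640 float32, m along the optical axis (not along the pixel's ray), 0 where there is no reading.
- cams.calibration(name): a dict with "fov_y" (degrees; the focal length in pixels is half the picture's height over the tangent of half this angle, whatever the lens; pixels are square), "cx", "cy" (the principal point, pixels), "k1" (the pictures are not rectified: a ray, as slopes to the right and down, at radius r is drawn at 1 + k1 r^2 times it, then the intrinsics apply), "pose" (4x4, takes a point from camera to world coordinates); the wrist camera has in their place "hand_eye" (4x4, takes a point from camera to tool coordinates, whose origin is the TCP and whose axes are the flange's). Camera axes: x right, y down, z forward; pixel columns grow to the right and rows downward; lengths in m; the calibration is good to about 2 mm. A picture is of the moment at which its call begins: read the wrist's pose just before it. calibration takes no time and is no camera call.
- job.job_done(): hands the job in, once; it reports no verdict.
Trained networks look in the newest picture that a camera, given by its name, has taken for a name from the list of things; names that differ only in an ending like _2 or _b are one class to them, and where a whole thing is asked for, a point or a joint stands for the part that bears it (a point fixed in the world has none). Each returns a list of dicts, best first, with "score" (0 to 1); they miss things now and then, are a little off and sometimes report something else, mostly with a low value. They report only what shows in the picture. A call takes as long as a camera call. They do not tell look-alikes from the thing itself.
- finder.look_for(camera, thing): "position" ([x, y, z] in m, in world coordinates, good to about 4 mm: the middle of the surface that is visible of it).
The state is a dict: "time": time; "joint_pos": joint angles; "joint_vel": joint speeds; "joint_efforts": joint torques, N m; "tool_pos": TCP position; "tool_rot": TCP orientation; "contact_force": force on the tool from outside, world axes, zero at the start; "ft_torque": the same for the moment, N m; "gripper_width": opening from 0.0 (shut) to 1.0 (fully open).
Only numpy, scipy, OpenCV 4.12 (cv2) and the standard library are available. Lean on these libraries where they do the work, as an engineer would, in place of code of your own. Each camera call takes 0.05 s, during which the arm holds its last target. There are 200 camera calls.

## Working session

There is one attempt and no reset: what is moved stays moved. The work goes in short steps, Python scripts to look and compute and a shell command to move; the robot and the scene stay as the last step left them, time stands still between calls to the robot, and variables do not carry over. Pictures are saved under pics/ and viewed, about 8 in all and at most 12, crops included, and the job is handed in when it is done.

```bash
ls; mkdir -p pics
cat > h.py <<'E'
import numpy as np,cv2
from plant import sensors,cams,job,finder,manip
def save(n,f):
    im,d=cams.grab_frame(n); cv2.imwrite(f'pics/{f}.png',im[:,:,::-1]); np.save(f'pics/{f}.npy',d); return im,d
def pts(n,d):
    c=cams.calibration(n); h,w=d.shape; f=h/2/np.tan(np.radians(c['fov_y'])/2)
    u,v=np.meshgrid(np.arange(w),np.arange(h)); K=np.array([[f,0,c['cx']],[0,f,c['cy']],[0,0,1.]])
    x=(u-c['cx'])/f; y=(v-c['cy'])/f; X,Y=x.copy(),y.copy()
    for _ in range(10):
        s=1+c['k1']*(X*X+Y*Y); X,Y=x/s,y/s
    P=np.stack([X*d,Y*d,d,np.ones_like(d)],-1); return (P@np.array(c['pose']).T)[...,:3]
E
python3 - <<'E'
from h import *
for n in('top','side'):
    save(n,n+'0')
    for t in ['rack','release','release_top','jaw_web','jaw','short_jar','row_jar_a','row_jar_b','spice','mandarin','lemon','mug','salt_shaker']:
        try: print(n,t,[(np.round(r['position'],3).tolist(),round(r['score'],2)) for r in finder.look_for(n,t)[:4]])
        except Exception as e: print(t,e)
print(sensors.state(), manip.tcp_to_grasp)
E
```

```text
pics
top rack [([0.653, 0.068, 0.049], 0.92)]
top release [([0.668, 0.04, 0.078], 0.61), ([0.592, -0.379, 0.059], 0.19)]
top release_top [([0.663, 0.047, 0.08], 0.76)]
top jaw_web [([0.657, 0.053, 0.069], 0.85)]
top jaw [([0.659, 0.05, 0.063], 0.6)]
top short_jar [([0.489, -0.008, 0.085], 0.64), ([0.656, 0.049, 0.067], 0.6)]
top row_jar_a [([0.757, 0.096, 0.102], 0.83), ([0.596, 0.14, 0.1], 0.78), ([0.577, 0.212, 0.102], 0.7), ([0.479, 0.115, 0.095], 0.68)]
top row_jar_b [([0.757, 0.096, 0.102], 0.83), ([0.596, 0.14, 0.1], 0.78), ([0.577, 0.212, 0.102], 0.7), ([0.479, 0.115, 0.095], 0.68)]
top spice [([0.487, -0.008, 0.085], 0.31)]
top mandarin [([0.41, -0.209, 0.041], 0.79)]
top lemon [([0.475, -0.352, 0.046], 0.9)]
top mug [([0.593, -0.378, 0.056], 0.69)]
top salt_shaker [([0.379, 0.357, 0.078], 0.79)]
side rack [([0.658, 0.049, 0.047], 0.74)]
side release [([0.412, -0.231, 0.036], 0.61)]
side release_top []
side jaw_web [([0.637, 0.05, 0.048], 0.86)]
side jaw [([0.637, 0.054, 0.049], 0.91), ([0.494, -0.028, 0.059], 0.28)]
side short_jar [([0.492, -0.032, 0.056], 0.89)]
side row_ja
[... 544 characters left out ...]
 array([ 1.13400413e+00,  5.27009965e-02,  1.61289264e+00, -2.57091639e-05,
        1.47602671e+00, -1.18994151e-01]), 'joint_vel': array([-1.47998839e-03, -7.98135024e-04, -1.85211963e-03,  8.20828168e-04,
        4.56002230e-05,  4.35798267e-04]), 'joint_efforts': array([-1.53524843e-05, -3.93679583e+01, -3.70448720e+01, -1.37755160e-04,
        6.73525319e-04, -1.49006303e-05]), 'tool_pos': array([0.19529006, 0.59368083, 0.23130736]), 'tool_rot': array([ 8.50804143e-06,  1.58229993e-01,  9.87402283e-01, -1.68236928e-05]), 'contact_force': array([ 0.33508509, -0.00219055,  0.47421252]), 'ft_torque': array([-0.02676944,  0.01714867,  0.02509049]), 'gripper_width': 0.9938357566448263} 0.0187
```

View pics/top0.png

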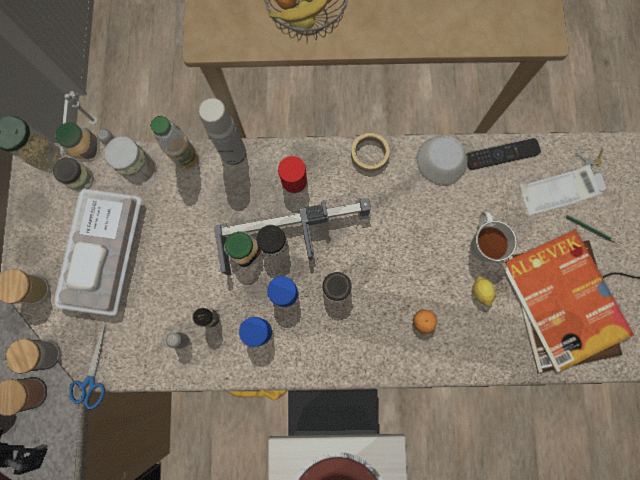

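View pics/side0.png

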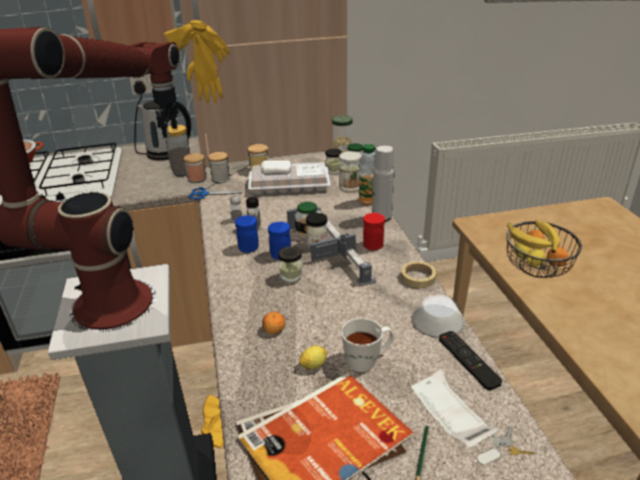

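Run:
```python
from h import *
P=pts('top',np.load('pics/top0.npy')); im=cv2.imread('pics/top0.png')
# orthographic height map, 2 mm... print region: x .45-.75,y -.2...35
z=P[...,2]; x=P[...,0]; y=P[...,1]
m=(z>.005)&(x>.3)&(x<.9)&(abs(y)<.45)
S=1000; W=np.zeros((700,900,3),np.uint8)  # row = from x .95 down; col= y .45 to -.45
r=((.95-x)*S).astype(int); c=((.45-y)*S).astype(int)
ok=(r>=0)&(r<700)&(c>=0)&(c<900)
W[r[ok],c[ok]]=im[ok]
H=np.zeros((700,900),np.float32); H[r[ok],c[ok]]=z[ok]
# bar points
b=(z>.042)&(z<.052)&(x>.45)&(x<.85)&(y>-.2)&(y<.35)
np.save('pics/P.npy',P)
C=cv2.dilate(np.clip(H*2200,0,255).astype(np.uint8),np.ones((3,3)))
cv2.imwrite('pics/h0.png',cv2.applyColorMap(C,cv2.COLORMAP_JET)[80:630,50:850])
```

```text
(no output)
```

View pics/h0.png

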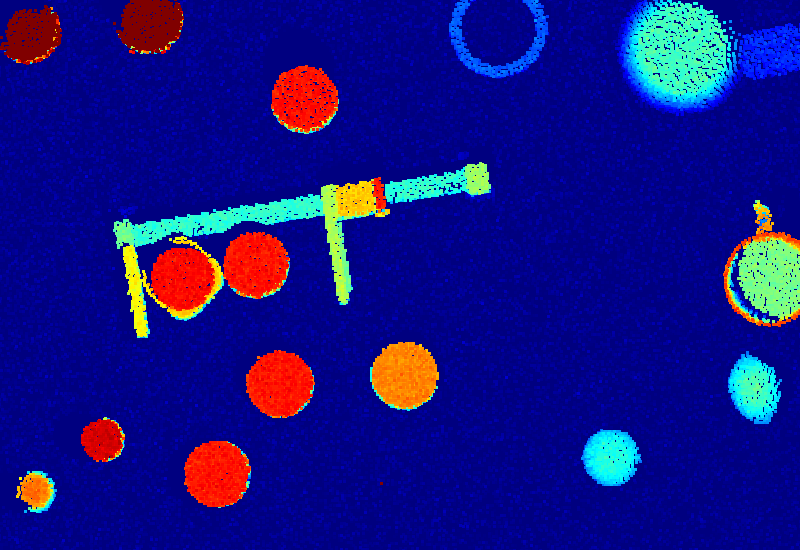

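The height map (1 mm per pixel) shows the stop's pad at pixel (356,198) with the web at (380,195). The short jar is at (404,376), the row jars are at (183,277) and (256,265), and the blue and red look-alikes stand apart. Next I'll fit these numerically.

```bash
cat >> h.py <<'E'
def fit(P,th=None,o=None):
    x,y,z=P[...,0],P[...,1],P[...,2]
    def sel(c0,c1,r0,r1,z0,z1): # hmap pixels
        m=(y<.4-c0/1e3)&(y>.4-c1/1e3)&(x<.87-r0/1e3)&(x>.87-r1/1e3)&(z>z0)&(z<z1); return P[m]
    return sel
E
python3 - <<'E'
from h import *
P=np.load('pics/P.npy'); sel=fit(P)
A=sel(140,325,180,250,.043,.053); B=sel(392,460,165,215,.043,.053); bar=np.r_[A,B]
r=cv2.minAreaRect((bar[:,:2]*1e3).astype(np.float32)); print('bar',r,len(bar))
g=np.linspace(-.18,.28,47); 
p=np.polyfit(bar[:,1],bar[:,0],1); th=-np.arctan(p[0]); print('theta',np.degrees(th),'zbar',np.median(bar[:,2]))
ex=np.array([np.cos(th),np.sin(th)]); ey=np.array([-np.sin(th),np.cos(th)])
# end block right face start
eb=sel(455,500,150,205,.051,.07); print('endblock',len(eb),'y',np.percentile(eb[:,:2]@ey,[2,50,98]),'z',np.median(eb[:,2]))
ch=sel(115,155,245,345,.06,.08); print('cheek y',np.percentile(ch[:,:2]@ey,[2,50,98]),'x',np.percentile(ch[:,:2]@ex,[2,98]),np.median(ch[:,2]))
print('barx',np.percentile(bar[:,:2]@ex,[2,50,98]))
for n,s in dict(pad=(325,374,170,225,.074,.086),web=(365,395,170,225,.09,.105),arm=(320,355,215,310,.055,.07)).items():
    q=sel(*s); u=q[:,:2]@np.c_[ex,ey]; print(n,len(q),np.percentile(u,[3,50,97],axis=0).round(4).tolist(),np.median(q[:,2]).round(4))
for n,s in dict(short=(365,445,335,415,.078,.095),a=(140,225,235,320,.093,.11),b=(223,295,225,305,.09,.11)).items():
    q=sel(*s); (c,rr)=cv2.minEnclosingCircle((q[:,:2]*1e3).astype(np.float32)); m=(q[:,:2].max(0)+q[:,:2].min(0))/2
    print(n,np.round(c,1),round(rr,1),m.round(4),np.median(q[:,2]).round(4),'rackrot',(m@np.c_[ex,ey]).round(4))
E
```

```text
bar ((662.1931762695312, 100.10758209228516), (21.28093147277832, 326.61480712890625), 9.311175346374512) 802
theta 9.067557061296801 zbar 0.04805354587362054
endblock 120 y [-0.19607796 -0.18499512 -0.17361299] z 0.060326452838623146
cheek y [0.15782705 0.16840045 0.17586971] x [0.56882733 0.65591544] 0.07133469887896993
barx [0.65960359 0.66959618 0.67949278]
pad 184 [[0.6556, -0.0781], [0.6698, -0.0613], [0.684, -0.0447]] 0.0778
web 57 [[0.6535, -0.0898], [0.6695, -0.0858], [0.6853, -0.0817]] 0.0976
arm 213 [[0.5714, -0.0494], [0.6163, -0.0354], [0.6555, -0.0292]] 0.0623
short [495.1  -5. ] 33.1 [ 0.4947 -0.0057] 0.0859 rackrot [ 0.4876 -0.0836]
a [594.5 211.6] 37.7 [0.5906 0.2115] 0.1003 rackrot [0.6166 0.1158]
b [605.4 144.4] 32.8 [0.6047 0.144 ] 0.0989 rackrot [0.6198 0.0469]
```

```bash
python3 -m pendant '[{"dx":-0.6256,"dy":-0.3767,"wz":62.7,"hand":-1},{"dx":-0.6256,"dy":-0.3767,"wz":62.7,"hand":-1},{"dx":-0.6256,"dy":-0.3767,"wz":62.7,"hand":-1},{"dx":-0.6256,"dy":-0.3767,"wz":62.7,"hand":-1},{"dx":-0.6256,"dy":-0.3767,"wz":62.7,"hand":-1},{"dx":-0.6256,"dy":-0.3767,"wz":62.7,"hand":-1},{"dx":-0.6256,"dy":-0.3767,"wz":62.7,"hand":-1},{"dx":-0.6256,"dy":-0.3767,"wz":62.7,"hand":-1},{"dx":-0.6256,"dy":-0.3767,"wz":62.7,"hand":-1},{"dx":-0.6256,"dy":-0.3767,"wz":62.7,"hand":-1},{"dx":-0.6256,"dy":-0.3767,"wz":62.7,"hand":-1},{"dx":-0.6256,"dy":-0.3767,"wz":62.7,"hand":-1},{"dx":-0.6256,"dy":-0.3767,"wz":62.7,"hand":-1},{"dx":-0.6256,"dy":-0.3767,"wz":62.7,"hand":-1},{"dx":-0.6256,"dy":-0.3767,"wz":62.7,"hand":-1},{"dx":-0.6256,"dy":-0.3767,"wz":62.7,"hand":-1},{"dx":-0.6256,"dy":-0.3767,"wz":62.7,"hand":-1},{"dx":-0.6256,"dy":-0.3767,"wz":62.7,"hand":-1},{"dx":-0.6256,"dy":-0.3767,"wz":62.7,"hand":-1},{"dx":-0.6256,"dy":-0.3767,"wz":62.7,"hand":-1}]'
python3 - <<'E'
from h import *
from scipy.spatial.transform import Rotation as R
s=sensors.state(); print(s['joint_pos'].round(2))
q=s['tool_rot']; M=R.from_quat(np.r_[q[1:],q[0]]).as_matrix(); print(s['tool_pos'].round(4),M.round(4).tolist())
im,d=save('wrist','w1'); print(cams.calibration('wrist'))
try: print(finder.look_for('wrist','release_top')[:2],finder.look_for('wrist','jaw_web')[:2])
except Exception as e: print(e)
E
```

```text
[ 1.13  0.05  1.61 -0.    1.48 -0.12]
[0.1953 0.5937 0.2313] [[-0.9499, 0.3125, 0.0], [0.3125, 0.9499, -0.0], [-0.0, -0.0, -1.0]]
{'fov_y': 64.21652409071874, 'cx': 315.7328488500971, 'cy': 241.4505668893786, 'k1': -0.0002927488660951498, 'hand_eye': array([[-1.70658096e-04, -9.61930815e-01, -2.73293026e-01,
         7.02053330e-02],
       [ 9.99999982e-01, -1.40429826e-04, -1.30169132e-04,
        -1.08515904e-03],
       [ 8.68352069e-05, -2.73293043e-01,  9.61930821e-01,
        -1.42436351e-01],
       [ 0.00000000e+00,  0.00000000e+00,  0.00000000e+00,
         1.00000000e+00]])}
[] []invalid input
```

View pics/w1.png

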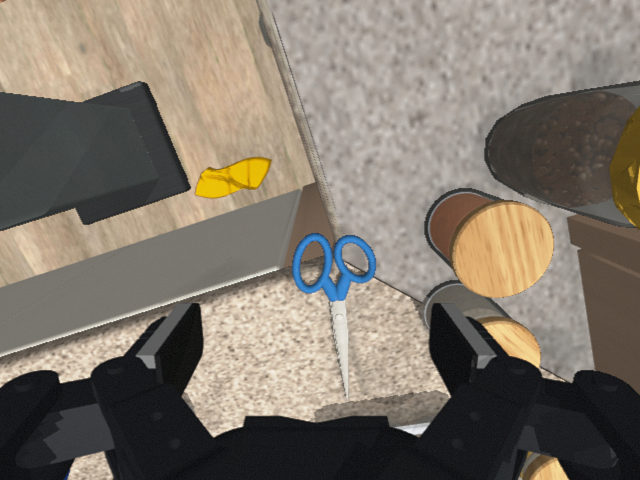

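The picture still shows the start pose (scissors below the open fingers), because the move was refused. I'll try one row with every key.

```bash
python3 -m pendant '[{"wx":0,"wy":0,"wz":7,"dx":-0.03,"dy":-0.018,"dz":0,"hand":-1}]' ; python3 -m pendant --help | head -20
```

```text
time: 1.63
tool_pos: [0.2157, 0.5695, 0.2313]
tool_rot: [-0.001, 0.217, 0.976, 0.001]
contact_force: [-0.3, -0.7, -0.7]
gripper_width: 0.879invalid input: not JSON, or not a number
```

```bash
python3 -m pendant '[{"wx":0,"wy":0,"wz":55.7,"dx":-0.6347,"dy":-0.2835,"dz":0,"hand":-1},{"wx":0,"wy":0,"wz":55.7,"dx":-0.6347,"dy":-0.2835,"dz":0,"hand":-1},{"wx":0,"wy":0,"wz":55.7,"dx":-0.6347,"dy":-0.2835,"dz":0,"hand":-1},{"wx":0,"wy":0,"wz":55.7,"dx":-0.6347,"dy":-0.2835,"dz":0,"hand":-1},{"wx":0,"wy":0,"wz":55.7,"dx":-0.6347,"dy":-0.2835,"dz":0,"hand":-1},{"wx":0,"wy":0,"wz":55.7,"dx":-0.6347,"dy":-0.2835,"dz":0,"hand":-1},{"wx":0,"wy":0,"wz":55.7,"dx":-0.6347,"dy":-0.2835,"dz":0,"hand":-1},{"wx":0,"wy":0,"wz":55.7,"dx":-0.6347,"dy":-0.2835,"dz":0,"hand":-1},{"wx":0,"wy":0,"wz":55.7,"dx":-0.6347,"dy":-0.2835,"dz":0,"hand":-1},{"wx":0,"wy":0,"wz":55.7,"dx":-0.6347,"dy":-0.2835,"dz":0,"hand":-1},{"wx":0,"wy":0,"wz":55.7,"dx":-0.6347,"dy":-0.2835,"dz":0,"hand":-1},{"wx":0,"wy":0,"wz":55.7,"dx":-0.6347,"dy":-0.2835,"dz":0,"hand":-1},{"wx":0,"wy":0,"wz":55.7,"dx":-0.6347,"dy":-0.2835,"dz":0,"hand":-1},{"wx":0,"wy":0,"wz":55.7,"dx":-0.6347,"dy":-0.2835,"dz":0,"hand":-1},{"wx":0,"wy":0,"wz":55.7,"dx":-0.6347,"dy":-0.2835,"dz":0,"hand":-1},{"wx":0,"wy":0,"wz":55.7,"dx":-0.6347,"dy":-0.2835,"dz":0,"hand":-1},{"wx":0,"wy":0,"wz":55.7,"dx":-0.6347,"dy":-0.2835,"dz":0,"hand":-1},{"wx":0,"wy":0,"wz":55.7,"dx":-0.6347,"dy":-0.2835,"dz":0,"hand":-1},{"wx":0,"wy":0,"wz":55.7,"dx":-0.6347,"dy":-0.2835,"dz":0,"hand":-1},{"wx":0,"wy":0,"wz":55.7,"dx":-0.6347,"dy":-0.2835,"dz":0,"hand":-1}]'
cat >> h.py <<'E'
from scipy.spatial.transform import Rotation as R
def st():
    s=sensors.state(); q=s['tool_rot']; M=R.from_quat(np.r_[q[1:],q[0]]).as_matrix(); T=np.eye(4);T[:3,:3]=M;T[:3,3]=s['tool_pos']; return s,T
def wpts(T,d):
    c=cams.calibration('wrist'); h,w=d.shape; f=h/2/np.tan(np.radians(c['fov_y'])/2)
    u,v=np.meshgrid(np.arange(w),np.arange(h)); X=(u-c['cx'])/f; Y=(v-c['cy'])/f
    return (np.stack([X*d,Y*d,d,np.ones_like(d)],-1)@(T@c['hand_eye']).T)[...,:3]
th=np.radians(9.07); ex=np.array([np.cos(th),np.sin(th)]); ey=np.array([-np.sin(th),np.cos(th)])
E
python3 - <<'E'
from h import *
s,T=st(); print(s['joint_pos'].round(2),s['contact_force'],T.round(4).tolist())
im,d=save('wrist','w2'); P=wpts(T,d); np.save('pics/w2P.npy',P)
for t in('release_top','jaw_web'): print(t,[(r['position'],r['score']) for r in finder.look_for('wrist',t)[:2]])
u=P[...,:2]@ex; v=P[...,:2]@ey; z=P[...,2]; ok=(d>0)&(abs(u-.67)<.03)&(v<0.02)&(v>-.2)
for n,a,b in(('pad',.072,.088),('web',.092,.105)):
    m=ok&(z>a)&(z<b); print(n,m.sum(),np.percentile(u[m],[3,50,97]),np.percentile(v[m],[3,50,97]),np.median(z[m]))
m=(d>0)&(z>.058)&(z<.068)&(u>.56)&(u<.64)&(v<0)&(v>-.12); print('arm',m.sum(),np.percentile(v[m],[3,50,97]))
E
```

```text
time: 3.3
tool_pos: [0.6713, 0.0407, 0.231]
tool_rot: [-0.0, 0.649, 0.761, -0.0]
contact_force: [-0.0, -0.7, -0.7]
gripper_width: 0.002
[-0.05  0.16  1.49  0.    1.48 -0.21] [-0.04468141 -0.68155021 -0.66379643] [[-0.1579, 0.9874, -0.0008, 0.6713], [0.9874, 0.1579, 0.0004, 0.0407], [0.0006, -0.0007, -1.0, 0.231], [0.0, 0.0, 0.0, 1.0]]
release_top [([0.6723, 0.0446, 0.0769], 0.67)]
jaw_web [([0.5013, 0.0006, 0.0844], 0.69)]
pad 1960 [0.64973443 0.66651723 0.68099513] [-0.08388099 -0.06587889 -0.04654901] 0.07792582013860277
web 561 [0.65069699 0.66735055 0.68260157] [-0.09217832 -0.08665976 -0.08331816] 0.09705498452274947
arm 1135 [-0.04022838 -0.03504752 -0.03077235]
```

View pics/w2.png

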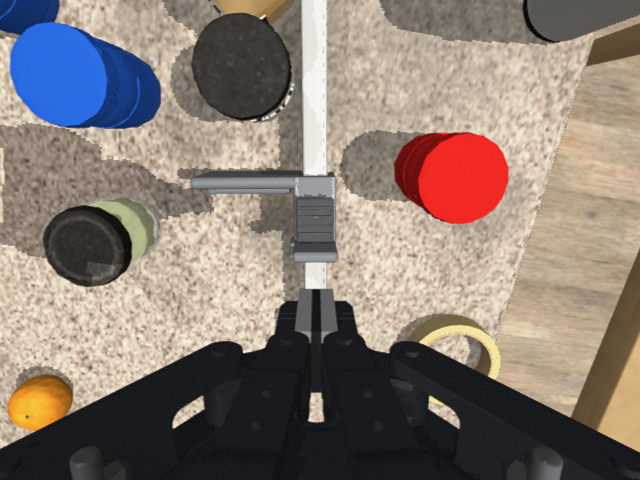

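The picture shows the pad at pixel (315,218), the web at (315,250) and the shut fingers at (315,300). The wrist measurement agrees with the top camera to 4 mm. Now pressing straight down.

```bash
python3 -m pendant '[{"wx":0,"wy":0,"wz":0,"dx":0,"dy":0,"dz":0.03,"hand":-1},{"wx":0,"wy":0,"wz":0,"dx":0,"dy":0,"dz":0.065,"hand":-1},{"wx":0,"wy":0,"wz":0,"dx":0,"dy":0,"dz":0.1,"hand":-1},{"wx":0,"wy":0,"wz":0,"dx":0,"dy":0,"dz":0.13,"hand":-1},{"wx":0,"wy":0,"wz":0,"dx":0,"dy":0,"dz":0.143,"hand":-1},{"wx":0,"wy":0,"wz":0,"dx":0,"dy":0,"dz":0.15,"hand":-1},{"wx":0,"wy":0,"wz":0,"dx":0,"dy":0,"dz":0.154,"hand":-1},{"wx":0,"wy":0,"wz":0,"dx":0,"dy":0,"dz":0.157,"hand":-1},{"wx":0,"wy":0,"wz":0,"dx":0,"dy":0,"dz":0.157,"hand":-1},{"wx":0,"wy":0,"wz":0,"dx":0,"dy":0,"dz":0.157,"hand":-1}]'
```

```text
time: 4.28
tool_pos: [0.6732, 0.0406, 0.0768]
tool_rot: [0.001, 0.649, 0.761, 0.001]
contact_force: [-1.1, 1.5, 3.0]
gripper_width: 0.003
```

```bash
python3 -m pendant '[{"wx":0,"wy":0,"wz":0,"dx":0,"dy":0,"dz":0.003,"hand":-1},{"wx":0,"wy":0,"wz":0,"dx":0,"dy":0,"dz":0.005,"hand":-1},{"wx":0,"wy":0,"wz":0,"dx":0,"dy":0,"dz":0.006,"hand":-1},{"wx":0,"wy":0,"wz":0,"dx":0,"dy":0,"dz":0.006,"hand":-1}]'
```

```text
time: 4.62
tool_pos: [0.6735, 0.0404, 0.071]
tool_rot: [0.002, 0.649, 0.761, 0.001]
contact_force: [-2.1, 1.8, 9.1]
gripper_width: 0.001
```

```bash
python3 -m pendant '[{"wx":0,"wy":0,"wz":0,"dx":0,"dy":0,"dz":0.002,"hand":-1},{"wx":0,"wy":0,"wz":0,"dx":-0.003,"dy":0,"dz":0.002,"hand":-1},{"wx":0,"wy":0,"wz":0,"dx":-0.006,"dy":0,"dz":0.002,"hand":-1},{"wx":0,"wy":0,"wz":0,"dx":-0.010,"dy":0,"dz":0.002,"hand":-1},{"wx":0,"wy":0,"wz":0,"dx":-0.014,"dy":0,"dz":0.002,"hand":-1},{"wx":0,"wy":0,"wz":0,"dx":-0.018,"dy":0,"dz":0.002,"hand":-1},{"wx":0,"wy":0,"wz":0,"dx":-0.022,"dy":0,"dz":0.002,"hand":-1},{"wx":0,"wy":0,"wz":0,"dx":-0.026,"dy":0,"dz":0.002,"hand":-1},{"wx":0,"wy":0,"wz":0,"dx":-0.03,"dy":0,"dz":0.002,"hand":-1},{"wx":0,"wy":0,"wz":0,"dx":-0.034,"dy":0,"dz":0.002,"hand":-1}]'
```

```text
time: 5.45
tool_pos: [0.6791, 0.0064, 0.0709]
tool_rot: [0.002, 0.649, 0.761, 0.001]
contact_force: [-5.4, 1.1, 16.5]
gripper_width: -0.004
```

```bash
python3 -m pendant '[{"wx":0,"wy":0,"wz":0,"dx":-0.005,"dy":-0.001,"dz":0,"hand":-1},{"wx":0,"wy":0,"wz":0,"dx":-0.01,"dy":-0.002,"dz":0,"hand":-1},{"wx":0,"wy":0,"wz":0,"dx":-0.015,"dy":-0.002,"dz":0,"hand":-1},{"wx":0,"wy":0,"wz":0,"dx":-0.02,"dy":-0.002,"dz":0,"hand":-1},{"wx":0,"wy":0,"wz":0,"dx":-0.025,"dy":-0.002,"dz":0,"hand":-1},{"wx":0,"wy":0,"wz":0,"dx":-0.03,"dy":-0.002,"dz":0,"hand":-1},{"wx":0,"wy":0,"wz":0,"dx":-0.035,"dy":-0.002,"dz":0,"hand":-1},{"wx":0,"wy":0,"wz":0,"dx":-0.04,"dy":-0.002,"dz":0,"hand":-1},{"wx":0,"wy":0,"wz":0,"dx":-0.044,"dy":-0.002,"dz":0,"hand":-1},{"wx":0,"wy":0,"wz":0,"dx":-0.047,"dy":-0.002,"dz":0,"hand":-1},{"wx":0,"wy":0,"wz":0,"dx":-0.047,"dy":-0.002,"dz":0,"hand":-1}]'
```

```text
time: 6.37
tool_pos: [0.6862, -0.0392, 0.0709]
tool_rot: [0.003, 0.649, 0.761, 0.004]
contact_force: [0.7, 4.4, 12.9]
gripper_width: -0.003
```

```bash
python3 -m pendant '[{"wx":0,"wy":0,"wz":0,"dx":-0.003,"dy":0,"dz":0,"hand":-1},{"wx":0,"wy":0,"wz":0,"dx":-0.006,"dy":0,"dz":0,"hand":-1},{"wx":0,"wy":0,"wz":0,"dx":-0.008,"dy":0,"dz":0,"hand":-1},{"wx":0,"wy":0,"wz":0,"dx":-0.01,"dy":0,"dz":0,"hand":-1},{"wx":0,"wy":0,"wz":0,"dx":-0.01,"dy":0,"dz":0,"hand":-1}]'
```

```text
time: 6.78
tool_pos: [0.6867, -0.0435, 0.0709]
tool_rot: [-0.002, 0.649, 0.761, 0.006]
contact_force: [-4.2, 20.8, 17.0]
gripper_width: 0.002
```

```bash
python3 -m pendant '[{"wx":0,"wy":0,"wz":0,"dx":0,"dy":0,"dz":0,"hand":-1},{"wx":0,"wy":0,"wz":0,"dx":0,"dy":0,"dz":0,"hand":-1},{"wx":0,"wy":0,"wz":0,"dx":0.003,"dy":0,"dz":-0.005,"hand":-1},{"wx":0,"wy":0,"wz":0,"dx":0.004,"dy":0,"dz":-0.015,"hand":-1},{"wx":0,"wy":0,"wz":0,"dx":0.004,"dy":0,"dz":-0.04,"hand":-1},{"wx":0,"wy":0,"wz":0,"dx":0.004,"dy":0,"dz":-0.08,"hand":-1},{"wx":0,"wy":0,"wz":0,"dx":0.004,"dy":0,"dz":-0.1,"hand":-1},{"wx":0,"wy":0,"wz":0,"dx":0.004,"dy":0,"dz":-0.1,"hand":-1},{"wx":0,"wy":0,"wz":0,"dx":0.004,"dy":0,"dz":-0.1,"hand":-1}]'
python3 - <<'E'
from h import *
s,T=st(); print(s['joint_pos'].round(2),T.round(4).tolist())
im,d=save('top','t3'); Q=pts('top',d); z=Q[...,2]; u=Q[...,:2]@ex; v=Q[...,:2]@ey
im,d=save('wrist','w3'); W=wpts(T,d); 
for nm,P in(('top',Q),('wrist',W)):
    z=P[...,2]; u=P[...,:2]@ex; v=P[...,:2]@ey
    for n,a,b,u0,u1,v0,v1 in(('pad',.07,.088,.64,.7,-.2,-.05),('web',.092,.105,.64,.7,-.2,-.05),('arm',.056,.069,.56,.64,-.2,-.02),('block',.055,.066,.65,.69,-.21,-.165),
      ('short',.078,.095,.43,.54,-.14,-.03),('a',.093,.11,.57,.66,.08,.155),('b',.09,.11,.57,.66,.01,.08)):
        m=(z>a)&(z<b)&(u>u0)&(u<u1)&(v>v0)&(v<v1)
        if m.sum()>10: print(nm,n,m.sum(),np.percentile(u[m],[2,50,98]).round(4),np.percentile(v[m],[2,50,98]).round(4),np.median(z[m]).round(4))
E
```

```text
time: 7.53
tool_pos: [0.6847, -0.0466, 0.1687]
tool_rot: [0.002, 0.649, 0.761, 0.001]
contact_force: [-0.8, 0.4, -0.8]
gripper_width: -0.0
[-0.18  0.23  1.52 -0.    1.38 -0.33] [[-0.1576, 0.9875, 0.0044, 0.6847], [0.9875, 0.1577, -0.0014, -0.0466], [-0.0021, 0.0041, -1.0, 0.1687], [0.0, 0.0, 0.0, 1.0]]
top a 590 [0.5899 0.6178 0.646 ] [0.093  0.1214 0.1489] 0.1003
top b 637 [0.5901 0.6193 0.649 ] [0.0175 0.0469 0.0757] 0.0989
wrist pad 3201 [0.6502 0.668  0.6834] [-0.1641 -0.1458 -0.1259] 0.0803
wrist web 968 [0.6526 0.6691 0.685 ] [-0.1713 -0.1659 -0.163 ] 0.0995
wrist arm 2377 [0.5708 0.6055 0.6386] [-0.1253 -0.1163 -0.1106] 0.0647
wrist block 273 [0.6546 0.6722 0.6837] [-0.197  -0.1891 -0.186 ] 0.0623
wrist short 5769 [0.4873 0.5043 0.5188] [-0.1153 -0.0872 -0.0577] 0.0872
```

View pics/w3.png

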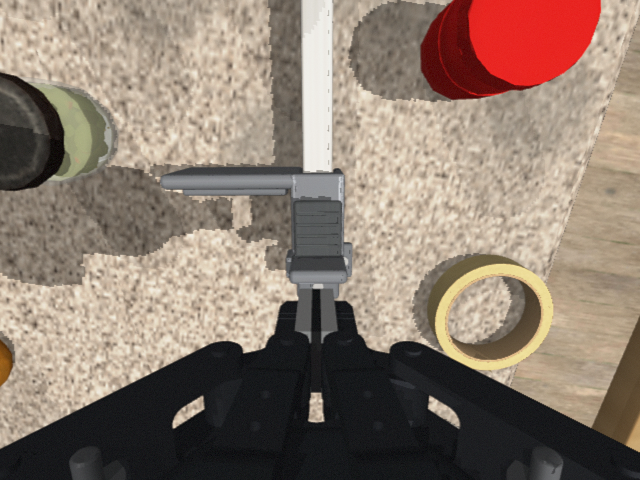

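The picture shows the stop against the end block with its pad up at pixel (317,225). The fit puts its face at about v = -0.110, so the gap is about 125 mm wide. I'll push the jar with half-open fingertips as a two-point cradle, which stays stable and keeps the grasp point about 39 mm from the jar's centre.

```bash
python3 -m pendant '[{"wx":0,"wy":0,"wz":71.8,"dx":0.047,"dy":-0.2525,"dz":0,"hand":0},{"wx":0,"wy":0,"wz":71.8,"dx":0.047,"dy":-0.2525,"dz":0,"hand":0},{"wx":0,"wy":0,"wz":71.8,"dx":0.047,"dy":-0.2525,"dz":0,"hand":0},{"wx":0,"wy":0,"wz":71.8,"dx":0.047,"dy":-0.2525,"dz":0,"hand":0},{"wx":0,"wy":0,"wz":71.8,"dx":0.047,"dy":-0.2525,"dz":0,"hand":0},{"wx":0,"wy":0,"wz":71.8,"dx":0.047,"dy":-0.2525,"dz":0,"hand":0},{"wx":0,"wy":0,"wz":71.8,"dx":0.047,"dy":-0.2525,"dz":0,"hand":0},{"wx":0,"wy":0,"wz":71.8,"dx":0.047,"dy":-0.2525,"dz":0,"hand":0},{"wx":0,"wy":0,"wz":71.8,"dx":0.047,"dy":-0.2525,"dz":0,"hand":0},{"wx":0,"wy":0,"wz":71.8,"dx":0.047,"dy":-0.2525,"dz":0,"hand":0},{"wx":0,"wy":0,"wz":71.8,"dx":0.047,"dy":-0.2525,"dz":0,"hand":0},{"wx":0,"wy":0,"wz":71.8,"dx":0.047,"dy":-0.2525,"dz":0,"hand":0},{"wx":0,"wy":0,"wz":71.8,"dx":0.047,"dy":-0.2525,"dz":0,"hand":0}]'
python3 - <<'E'
from h import *
s,T=st(); print(s['joint_pos'].round(2),T.round(4).tolist())
im,d=save('wrist','w4'); P=wpts(T,d)
z=P[...,2]; m=(z>.08)&(z<.092)&(abs(P[...,0]-.49)<.06)&(abs(P[...,1]+.005)<.06)&(d>0)
q=P[m]; print(m.sum(),q.min(0),q.max(0),(np.percentile(q,1,axis=0)+np.percentile(q,99,axis=0))/2)
E
```

```text
time: 8.72
tool_pos: [0.4261, -0.0393, 0.1652]
tool_rot: [-0.0, 0.971, 0.237, -0.001]
contact_force: [-0.4, 0.9, -0.8]
gripper_width: 0.499
[-0.27 -0.4   2.12 -0.    1.42  0.83] [[0.8875, 0.4607, -0.002, 0.4261], [0.4607, -0.8875, 0.0004, -0.0393], [-0.0016, -0.0013, -1.0, 0.1652], [0.0, 0.0, 0.0, 1.0]]
11049 [ 0.45988212 -0.0399663   0.08000519] [0.52516974 0.0256449  0.08843633] [ 0.49232248 -0.00727936  0.08505861]
```

View pics/w4.png

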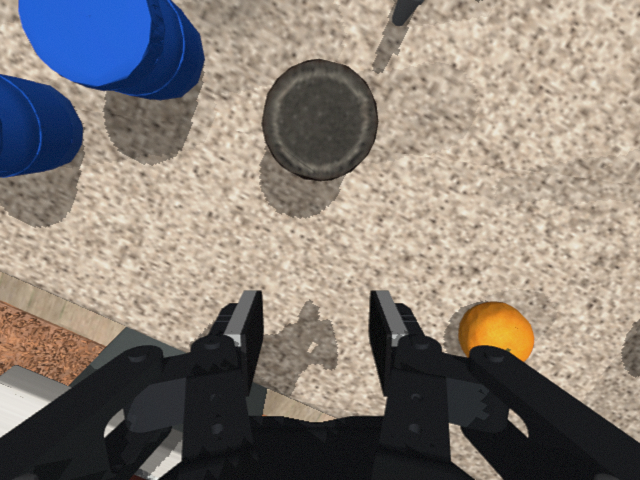

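The picture shows the jar's lid at pixel (320,120), centred between the half-open fingers, with the way clear. I'll go down and push the first part.

```bash
python3 -m pendant '[{"wx":0,"wy":0,"wz":0,"dx":0,"dy":0,"dz":0.04,"hand":0},{"wx":0,"wy":0,"wz":0,"dx":0,"dy":0,"dz":0.08,"hand":0},{"wx":0,"wy":0,"wz":0,"dx":0,"dy":0,"dz":0.11,"hand":0},{"wx":0,"wy":0,"wz":0,"dx":0,"dy":0,"dz":0.13,"hand":0},{"wx":0,"wy":0,"wz":0,"dx":0.005,"dy":0.001,"dz":0.132,"hand":0},{"wx":0,"wy":0,"wz":0,"dx":0.015,"dy":0.001,"dz":0.132,"hand":0},{"wx":0,"wy":0,"wz":0,"dx":0.024,"dy":0.001,"dz":0.132,"hand":0},{"wx":0,"wy":0,"wz":0,"dx":0.030,"dy":0.001,"dz":0.132,"hand":0},{"wx":0,"wy":0,"wz":0,"dx":0.036,"dy":0.001,"dz":0.132,"hand":0},{"wx":0,"wy":0,"wz":0,"dx":0.042,"dy":0.001,"dz":0.132,"hand":0},{"wx":0,"wy":0,"wz":0,"dx":0.048,"dy":0.001,"dz":0.132,"hand":0},{"wx":0,"wy":0,"wz":0,"dx":0.054,"dy":0.001,"dz":0.132,"hand":0},{"wx":0,"wy":0,"wz":0,"dx":0.060,"dy":0.001,"dz":0.132,"hand":0},{"wx":0,"wy":0,"wz":0,"dx":0.067,"dy":0.001,"dz":0.132,"hand":0},{"wx":0,"wy":0,"wz":0,"dx":0.074,"dy":0.001,"dz":0.132,"hand":0},{"wx":0,"wy":0,"wz":0,"dx":0.081,"dy":0.001,"dz":0.132,"hand":0},{"wx":0,"wy":0,"wz":0,"dx":0.088,"dy":0.001,"dz":0.132,"hand":0},{"wx":0,"wy":0,"wz":0,"dx":0.088,"dy":0.001,"dz":0.132,"hand":0}]'
cat > chk.py <<'E'
from h import *
s,T=st(); print(T[:3,3].round(4),'TCP uv',(T[:2,3]@ex).round(4),(T[:2,3]@ey).round(4))
im,d=save('wrist','wc'+str(round(s['time'],1))); 
W=wpts(T,d); t=save('top','tc'+str(round(s['time'],1))); Q=pts('top',t[1])
g=T[:2,3]+T[:2,0]*.042
for nm,P in(('wrist',W),('top',Q)):
    z=P[...,2]; m=(z>.081)&(z<.09)&(np.hypot(P[...,0]-g[0],P[...,1]-g[1])<.06); q=P[m][:,:2]
    if len(q)>20:
        U=q@np.c_[ex,ey]; print(nm,len(q),np.percentile(U,[1,99],axis=0).round(4).tolist(),'mid',((np.percentile(U,1,axis=0)+np.percentile(U,99,axis=0))/2).round(4))
E
python3 chk.py
```

```text
time: 10.27
tool_pos: [0.5067, 0.0008, 0.0344]
tool_rot: [-0.0, 0.972, 0.236, 0.001]
contact_force: [1.1, 0.0, -0.2]
gripper_width: 0.501
[0.5067 0.0008 0.0344] TCP uv 0.5005 -0.0791
wrist 52574 [[0.4938, -0.117], [0.5645, -0.0355]] mid [ 0.5292 -0.0763]
```

```bash
ls pics | grep c10; python3 -c "
import cv2,numpy as np
a=cv2.imread('pics/wc10.3.png');b=cv2.imread('pics/tc10.3.png')[150:330,170:420]
a=cv2.resize(a,(480,360));b=cv2.resize(b,(320,230));c=np.zeros((360,800,3),np.uint8);c[:,:480]=a;c[:230,480:]=b;cv2.imwrite('pics/v8.png',c)"
```

```text
tc10.3.npy
tc10.3.png
wc10.3.npy
wc10.3.png
```

View pics/v8.png

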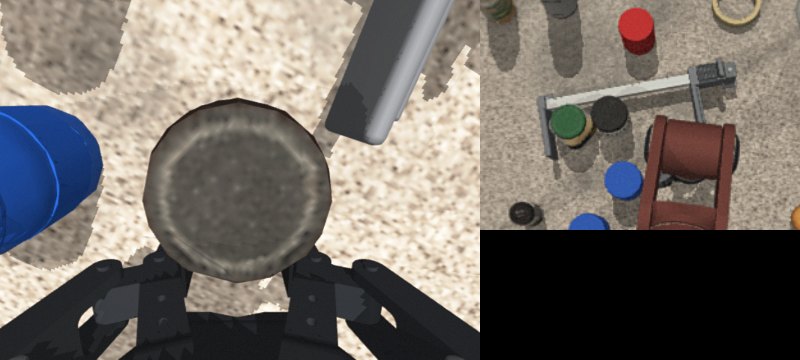

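The jar sits centred in the cradle (lid at pixel (238,190)). The stop's tip, to its right, is clear by about 7 mm. Pushing on.

```bash
python3 -m pendant '[{"wx":0,"wy":0,"wz":0,"dx":0.006,"dy":0,"dz":0,"hand":0},{"wx":0,"wy":0,"wz":0,"dx":0.012,"dy":0,"dz":0,"hand":0},{"wx":0,"wy":0,"wz":0,"dx":0.018,"dy":0,"dz":0,"hand":0},{"wx":0,"wy":0,"wz":0,"dx":0.024,"dy":0,"dz":0,"hand":0},{"wx":0,"wy":0,"wz":0,"dx":0.03,"dy":0,"dz":0,"hand":0},{"wx":0,"wy":0,"wz":0,"dx":0.036,"dy":0,"dz":0,"hand":0},{"wx":0,"wy":0,"wz":0,"dx":0.042,"dy":0,"dz":0,"hand":0},{"wx":0,"wy":0,"wz":0,"dx":0.048,"dy":0,"dz":0,"hand":0},{"wx":0,"wy":0,"wz":0,"dx":0.054,"dy":0,"dz":0,"hand":0},{"wx":0,"wy":0,"wz":0,"dx":0.06,"dy":0,"dz":0,"hand":0},{"wx":0,"wy":0,"wz":0,"dx":0.066,"dy":0,"dz":0,"hand":0},{"wx":0,"wy":0,"wz":0,"dx":0.072,"dy":0,"dz":0,"hand":0},{"wx":0,"wy":0,"wz":0,"dx":0.077,"dy":0,"dz":0,"hand":0},{"wx":0,"wy":0,"wz":0,"dx":0.08,"dy":0,"dz":0,"hand":0},{"wx":0,"wy":0,"wz":0,"dx":0.08,"dy":0,"dz":0,"hand":0}]'
python3 chk.py
```

```text
time: 11.62
tool_pos: [0.5771, 0.0371, 0.0344]
tool_rot: [0.0, 0.972, 0.236, 0.0]
contact_force: [0.4, -0.4, -1.0]
gripper_width: 0.506
[0.5771 0.0371 0.0344] TCP uv 0.5758 -0.0544
wrist 54749 [[0.5693, -0.0919], [0.6396, 0.0144]] mid [ 0.6044 -0.0388]
```

```bash
python3 -m pendant '[{"wx":0,"wy":0,"wz":0,"dx":0.003,"dy":0,"dz":0,"hand":0},{"wx":0,"wy":0,"wz":0,"dx":0.006,"dy":0,"dz":0,"hand":0},{"wx":0,"wy":0,"wz":0,"dx":0.009,"dy":0,"dz":0,"hand":0},{"wx":0,"wy":0,"wz":0,"dx":0.011,"dy":0,"dz":0,"hand":0},{"wx":0,"wy":0,"wz":0,"dx":0.012,"dy":0,"dz":0,"hand":0},{"wx":0,"wy":0,"wz":0,"dx":0.012,"dy":0,"dz":0,"hand":0}]'
python3 chk.py
```

```text
time: 12.22
tool_pos: [0.5874, 0.0424, 0.0343]
tool_rot: [0.0, 0.972, 0.236, 0.0]
contact_force: [-0.3, -0.4, -0.3]
gripper_width: 0.503
[0.5874 0.0424 0.0343] TCP uv 0.5867 -0.0507
wrist 55101 [[0.5801, -0.0885], [0.6504, 0.0173]] mid [ 0.6152 -0.0356]
```

```bash
python3 -m pendant '[{"wx":0,"wy":0,"wz":0,"dx":0.002,"dy":0,"dz":0,"hand":0},{"wx":0,"wy":0,"wz":0,"dx":0.004,"dy":0,"dz":0,"hand":0},{"wx":0,"wy":0,"wz":0,"dx":0.005,"dy":0,"dz":0,"hand":0},{"wx":0,"wy":0,"wz":0,"dx":0.005,"dy":0,"dz":0,"hand":0}]'
```

```text
time: 12.65
tool_pos: [0.591, 0.0445, 0.0342]
tool_rot: [-0.0, 0.972, 0.236, -0.001]
contact_force: [-4.6, -1.7, 1.6]
gripper_width: 0.499
```

The force of about 5 N means the jar touches the bar. I'll retreat straight back, lift clear and check.

```bash
python3 -m pendant '[{"wx":0,"wy":0,"wz":0,"dx":-0.006,"dy":0,"dz":0,"hand":0},{"wx":0,"wy":0,"wz":0,"dx":-0.02,"dy":0,"dz":0,"hand":0},{"wx":0,"wy":0,"wz":0,"dx":-0.05,"dy":0,"dz":0,"hand":0},{"wx":0,"wy":0,"wz":0,"dx":-0.08,"dy":0,"dz":0,"hand":0},{"wx":0,"wy":0,"wz":0,"dx":-0.08,"dy":0,"dz":-0.04,"hand":0},{"wx":0,"wy":0,"wz":0,"dx":-0.08,"dy":0,"dz":-0.08,"hand":0},{"wx":0,"wy":0,"wz":0,"dx":-0.08,"dy":0,"dz":-0.12,"hand":0},{"wx":0,"wy":0,"wz":0,"dx":-0.12,"dy":0.0,"dz":-0.15,"hand":0},{"wx":0,"wy":0,"wz":0,"dx":-0.16,"dy":0.0,"dz":-0.17,"hand":0},{"wx":0,"wy":0,"wz":0,"dx":-0.18,"dy":0.0,"dz":-0.18,"hand":0},{"wx":0,"wy":0,"wz":0,"dx":-0.18,"dy":0.0,"dz":-0.18,"hand":0},{"wx":0,"wy":0,"wz":0,"dx":-0.18,"dy":0.0,"dz":-0.18,"hand":0}]'
python3 - <<'E'
from h import *
im,d=save('top','t9'); P=pts('top',d); z=P[...,2]; u=P[...,:2]@ex; v=P[...,:2]@ey
for n,a,b,u0,u1,v0,v1 in(('pad',.07,.088,.64,.7,-.155,-.12),('web',.092,.105,.64,.7,-.2,-.15),('arm',.056,.069,.56,.64,-.2,-.09),('short',.078,.092,.57,.67,-.1,.01),('a',.093,.11,.57,.66,.08,.155),('b',.093,.11,.57,.66,.01,.08)):
    m=(z>a)&(z<b)&(u>u0)&(u<u1)&(v>v0)&(v<v1)
    if m.sum()>10: U=np.percentile(u[m],[2,98]);V=np.percentile(v[m],[2,98]);print(n,m.sum(),U.round(4),V.round(4),'mid',U.mean().round(4),V.mean().round(4),np.median(z[m]).round(4),z[m].std().round(4))
P0=np.load('pics/P.npy');z=P0[...,2]; u=P0[...,:2]@ex; v=P0[...,:2]@ey
for n,v0,v1 in(('a',.08,.155),('b',.01,.08)):
    m=(z>.093)&(z<.11)&(u>.57)&(u<.66)&(v>v0)&(v<v1); U=np.percentile(u[m],[2,98]);V=np.percentile(v[m],[2,98]);print('start',n,U.mean(),V.mean())
cv2.imwrite('pics/t9c.png',cv2.resize(im[150:400,130:530,::-1],(800,500)))
E
```

```text
time: 13.65
tool_pos: [0.4321, -0.0385, 0.2162]
tool_rot: [0.001, 0.972, 0.235, 0.003]
contact_force: [-1.0, -0.4, -0.0]
gripper_width: 0.496
pad 169 [0.6558 0.6846] [-0.154  -0.1235] mid 0.6702 -0.1387 0.078 0.0022
web 57 [0.6542 0.6862] [-0.1695 -0.1606] mid 0.6702 -0.1651 0.0966 0.0022
arm 152 [0.57   0.6385] [-0.1216 -0.108 ] mid 0.6042 -0.1148 0.0629 0.0031
short 616 [0.5962 0.6548] [-0.0661 -0.0076] mid 0.6255 -0.0369 0.0859 0.0022
a 595 [0.5895 0.646 ] [0.0927 0.1493] mid 0.6177 0.121 0.1003 0.0022
b 630 [0.5911 0.6493] [0.018  0.0758] mid 0.6202 0.0469 0.099 0.0021
start a 0.6177810130840741 0.12077394893399257
start b 0.6201546114793359 0.04692497357335497
```

View pics/t9c.png

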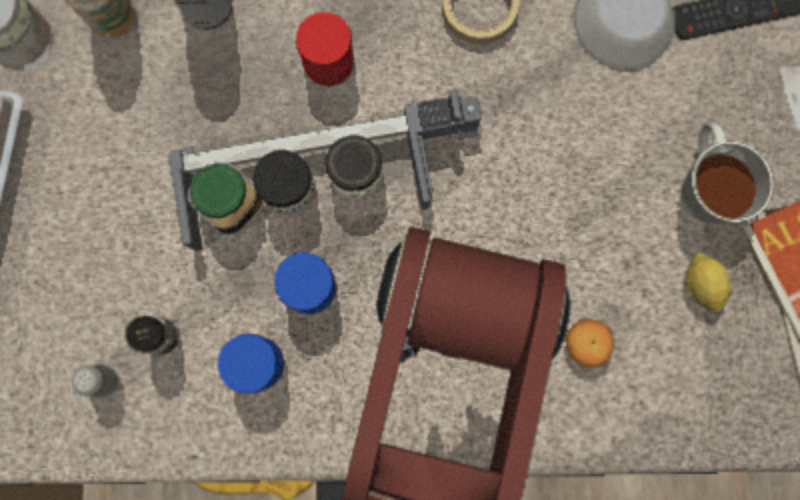

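```bash
python3 -c "
from plant import job
print(job.job_done())"
```

```text
the job is handed in; nothing more can be done
None
```

The job is done and handed in at about 13.7 s of the 54 s; no verdict was reported.

**What I did:** I pressed the release pad down to its hard stop with the fingers shut. Keeping it down, I slid the stop back about 79 mm until it hit the end block with about 21 N, then let the pad go. I then pushed the short jar with both half-open fingertips, without gripping it, until it touched the bar at about 5 N.

**Last checks (top camera):**

| Item | Result |
|---|---|
| Stop | Against the end block, pad up at 78 mm (79 mm expected); gap about 123 mm wide |
| Short jar | Upright, at rack x about -44 mm and y about -37 mm; gap middle is about -47 mm |
| Row jars | Moved less than 1 mm |
| Bystanders and look-alikes | Look undisturbed in the picture |

**What failed or disagreed:**
- The first move was refused because its rows left out some keys; the arm did not move.
- The wrist network once reported the short jar as the web, so I used the depth fits instead.
- The wrist depth fit of the jar while it was being pushed was spoiled by stray points. I relied on contact force and the final top view there.
- Stop, pad and jar positions from the two cameras differed by up to about 5 mm.

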